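# Catch the plugs from the chute and hold the dish

### The arm

A 6-joint arm with a two-finger parallel gripper is mounted at the origin on a cart in front of the work surface, level with it; the furniture and walls round the work are solid. World frame = base frame: x ahead of the robot, y to its left, z up, the work surface at z = 0. Lengths are in m, angles in rad, forces in N, time in s.
With the tool pointing down it reaches from about 0.425 to 1.125 m from the base axis. Payload 14.9 kg.
Tool frame: the origin (TCP) lies on the mounting face of the last link; the fingertips stand 191 mm ahead of it and the grasp point (between the pads) lies 172 mm ahead of it; z points along the fingers, y is the line along which they close (so a half turn about z gives the same grasp; the last joint's range is limited). The gripper opens to 91 mm and grips with 3 to 60 N. Pads are 32 mm wide; open, the fingers measure 118 mm over their backs; the gripper's body (76 mm by 178 mm) begins 60 mm behind the grasp point.
Start: joints at [-1.274, 0.379, 1.734, -0, 1.028, -0.033], TCP at [0.227, -0.662, 0.405] pointing down, gripper open.
Joint ranges: [-2.77, 2.77], [-0.74, 2.19], [0, 2.66], [-1.06, 4.2], [0.31, 2.87], [-3.08, 3.08]. Speed limits (rad/s): [1.89, 1.89, 2.39, 3.14, 3.14, 3.14].

### API

Orientations are given as [roll, pitch, yaw] about the fixed x, y, z axes, in that order (R = Rz(yaw) Ry(pitch) Rx(roll)).
In Python, from cell import ctrl gives the robot as it stands.
- The arm moves only by the shell command python3 -m jog 'ROWS'. ROWS is JSON, one flat list of numbers, 5 for each row, row after row: the shift along the tool's x, y, z in m, then the turn about the tool's z in degrees, then the gripper command: -1 is fully open, 1 is shut, values between are in proportion. A call has exactly 8 rows; each row shifts and turns the commanded pose from where the row before left it, along the tool's axes as they then stand; what a row does not reach is not made up. A row lasts 1/10 s, in which the tool goes at most 50 mm and 8.59 degrees, less where a joint would pass 70% of its speed; a pose out of reach is approached as far as the arm can. A call with a gripper value outside its range is refused whole. The fingers move at their own pace and stop on an object; the grip force is fixed at half the most. Time passes only in rows, so rows that do not move let the fingers close, or fill a call up. It gives the time, the measured TCP pose, the force, the opening and the grip force at its end, in the units of the state.
- ctrl.observe(): the state, without advancing time (a new reading comes with each control period).
- ctrl.read_camera(name): name is "scene" or "top" or "wrist"; returns the picture (400x640x3 uint8, red, green, blue); there is no depth.
- ctrl.calibration(name): a dict with "K" (3x3 intrinsics, pixels), "rvec" (rotation vector, rad) and "tvec" (3), from world to camera coordinates, as OpenCV has them. Camera axes: x right, y down, z forward; pixel columns grow to the right and rows downward; lengths in m; the calibration is good to about 2 mm. The wrist camera is an equidistant fisheye: a pixel r from the principal point sees the ray r / f radians off the axis. A picture is of the moment at which its call begins: read the wrist's pose just before it. calibration takes no time and is no camera call; for the wrist camera it gives the pose at the moment of the call.
- ctrl.finish_job(): hands the job in; it is judged then, once.
The state is a dict: "time": time; "joints": joint angles; "dq": joint speeds; "tau": joint torques, N m; "ee_pos": TCP position; "eef_rot": TCP orientation; "wrist_force": force on the tool from outside, world axes, zero at the start; "ft_torque": the same for the moment, N m; "finger_gap": opening from 0.0 (shut) to 1.0 (fully open); "grip_force": force on a finger pad.
Only numpy, scipy, OpenCV 4.12 (cv2) and the standard library are available. Lean on these libraries where they do the work, as an engineer would, in place of code of your own. Each camera call takes 0.05 s, during which the arm holds its last target. There are 200 camera calls.

### The job

Pick up the catch dish by its handle, hold it level under the mouth of the plug chute and raise the chute's gate with the dish's rim, so that all three steel plugs slide into the dish. Then take the dish out from under the chute, clear to one side, and hold it up level and still with the three plugs in it, its underside at least 20 cm above the trolley; finish while holding it there, without putting it down. Open the gate only with the dish, not with the gripper, and leave the other things on the trolley where they are.

Things in the scene. Friction and masses are not known exactly. Their poses are not given: they have to be found in the camera images.
- dish: Open rectangular catch dish of bare aluminium, 100 mm (its x) by 113 mm (its y), 34 mm high, walls and floor 3 mm, mass about 0.13 kg. Origin: centre of the underside of the pan; z up. A straight black handle leaves the middle of its -x side, roughly towards the robot.
- dish_handle (a point): Grip point: middle of the dish's black handle, at (-0.108, 0, 0.037) m in the dish frame. The handle is a level bar 14 mm wide (y), 22 mm high (z 26 to 48 mm over the underside) and about 100 mm long, from the pan to x = -0.153.
- chute: Fixed gravity chute on a steel stand. Origin: on the trolley below the middle of the chute's lip; its x axis points up the chute, away from the robot. The chute (150 mm long, 30 mm wide inside, slippery) rises at 35 degrees towards +x from its lip. The stand's foot (110 mm wide) and posts begin at x = +0.075; in front of them the space below the lip is free to the front and both sides.
- chute_lip (a point): Middle of the chute's lip, the lower edge over which the plugs drop, 150 mm above the trolley. Plugs leave towards the chute's -x and land up to about 30 mm in front of it.
- gate (a joint): Upright steel gate in front of the chute's mouth: slides up, 0 shut, 0.030 m fully up (stop). It weighs 0.05 kg and falls shut by itself. The plugs start to slip out below it at about 0.008 m and pass freely at 0.018 m; 0.020 to 0.025 is right, for about a second.
- gate_feet (a point): Midway between the undersides of the gate's two flat feet, 6 mm in front of the lip, 135 mm above the trolley when shut. A foot, 18 mm (chute x) by 28 mm (chute y), hangs 57.5 mm to either side (chute y) of this point. The rims of the dish's side walls (y = +-55 mm) meet both feet when the dish is centred below the mouth, its x axis along the chute's; lifting it then lifts the gate.
- plug0: Hexagonal steel plug, 22 mm over its corners, 12 mm thick, 15 g, lying flat in the chute behind the gate (lowest of three). Origin: centre of the face it lies on at the start (it may turn over as it falls).
- plug1: Hexagonal steel plug, 22 mm over its corners, 12 mm thick, 15 g, lying flat in the chute behind the gate (middle of three). Origin: centre of the face it lies on at the start (it may turn over as it falls).
- plug2: Hexagonal steel plug, 22 mm over its corners, 12 mm thick, 15 g, lying flat in the chute behind the gate (uppermost of three). Origin: centre of the face it lies on at the start (it may turn over as it falls).
- sand_block: rubber sanding block, 64x118x31 mm, lying flat. A bystander: leave it where it is. Origin: centre of its underside.
- tape_a: masking tape roll lying flat, 104 mm across, 24 high. A bystander: leave it where it is. Origin: centre of its underside.
- lid_loose: loose press-in tin lid, flat disc 70 mm across, 8 high. A bystander: leave it where it is. Origin: centre of its underside.
- disc_stack: small stack of sanding discs, 75 mm across, 10 high. A bystander: leave it where it is. Origin: centre of its underside.
- additive_a: small dark bottle with a black cap, 45 mm across, 96 high, standing. A bystander: leave it where it is. Origin: centre of its underside.

How it is judged:
By the outcome, as a careful person would: the job done as asked, in the order asked, and still so for the second after the job is handed in, while the arm keeps its last pose, push and grip.
It also fails if it takes over 58 s, if anything falls off the work surface, if the arm or the gripper's body presses on something with over 40 N, if the wrist force passes 120 N, or if a joint passes its speed limit or range.

## Working session

There is one attempt and no reset: what is moved stays moved. The work goes in short steps, Python scripts to look and compute and a shell command to move; the robot and the scene stay as the last step left them, time stands still between calls to the robot, and variables do not carry over. Pictures are saved under pics/ and viewed, at most 10 in all, crops included, and the job is handed in when it is done.

```bash
ls; mkdir -p pics; python3 - <<'E'
from cell import ctrl
import cv2
s=ctrl.observe();print({k:s[k] for k in('time','ee_pos','eef_rot','wrist_force','finger_gap')})
for n in('scene','top'):
    im=ctrl.read_camera(n);cv2.imwrite(f'pics/{n}0.png',im[:,:,::-1])
    c=ctrl.calibration(n);print(n,c)
E
```

```text
pics
{'time': 0.0, 'ee_pos': array([ 0.22662316, -0.66210659,  0.40407051]), 'eef_rot': array([-3.14045957e+00, -3.77781804e-05,  3.29798909e-01]), 'wrist_force': array([-0.29987115, -0.86075231,  0.6435326 ]), 'finger_gap': 0.9997938573388242}
scene {'K': array([[363.34817094,   0.        , 321.87440189],
       [  0.        , 363.34817094, 201.83842748],
       [  0.        ,   0.        ,   1.        ]]), 'rvec': array([ 2.45997202, -0.54218885,  0.19883851]), 'tvec': array([-0.52481108,  0.20096202,  0.86344906])}
top {'K': array([[418.87987887,   0.        , 322.01089652],
       [  0.        , 418.87987887, 198.7725323 ],
       [  0.        ,   0.        ,   1.        ]]), 'rvec': array([ 2.14194908, -2.10467408,  0.22560471]), 'tvec': array([-0.1004351 ,  0.56922792,  1.30865728])}
```

View pics/top0.png

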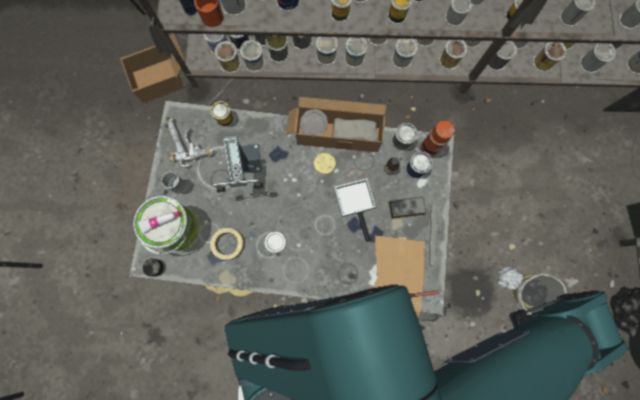

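View pics/scene0.png

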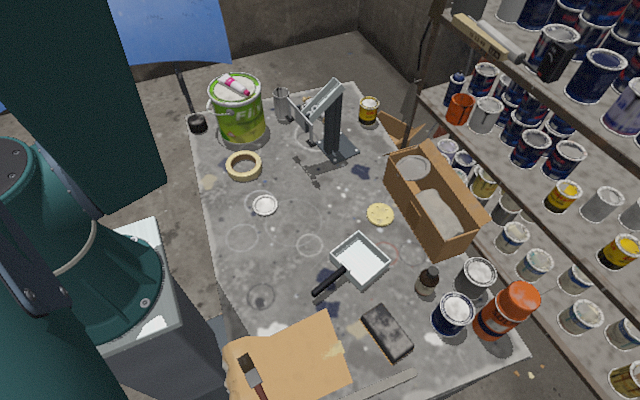

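The top view shows the dish at about (355,197) with its handle running to (369,240). The chute is at about (234,160), with its mouth towards the robot (down in the image). I'll enlarge both in both views.

```bash
python3 - <<'E'
import cv2,numpy as np
t=cv2.imread('pics/top0.png');s=cv2.imread('pics/scene0.png')
def crop(im,x,y,w,h,k):
    c=cv2.resize(im[y:y+h,x:x+w],None,fx=k,fy=k,interpolation=cv2.INTER_CUBIC)
    for i in range(0,w,10):cv2.putText(c,str(x+i),(i*k,8),0,.3,(0,255,255)) if i%20==0 else 0;cv2.line(c,(i*k,9),(i*k,13),(0,255,255))
    for i in range(0,h,10):cv2.putText(c,str(y+i),(0,i*k+3),0,.3,(0,255,255))
    return c
a=np.hstack([crop(t,325,170,80,60,5),crop(t,200,125,80,60,5)])
b=np.hstack([crop(s,305,215,100,75,4),crop(s,275,75,100,75,4)])
cv2.imwrite('pics/crops.png',np.vstack([a,b]))
E
```

```text
(no output)
```

View pics/crops.png

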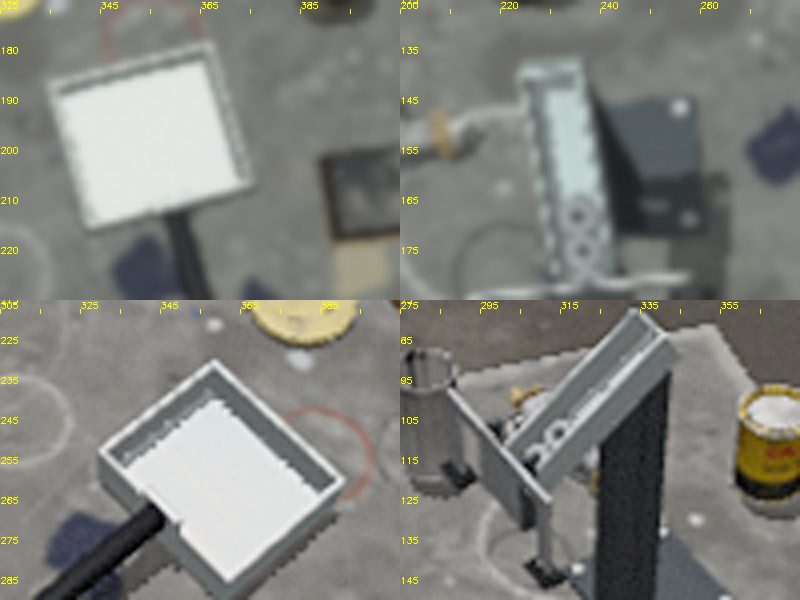

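The crops show four clear dish rim corners and the handle in each view. The gate has a horizontal bar ending at top px (214,184) and (258,180). Its feet are at scene px (289,118) and (312,143), and the chute centreline in the top view runs (230,137) to (237,180). Next I'll fit the poses.

```bash
cat > h.py <<'E'
import numpy as np,cv2
from cell import ctrl
from scipy.optimize import least_squares
C={n:ctrl.calibration(n) for n in('scene','top')}
def proj(n,P): 
    c=C[n];return cv2.projectPoints(np.array(P,float).reshape(-1,3),c['rvec'],c['tvec'],c['K'],None)[0].reshape(-1,2)
def back(n,uv,z):
    c=C[n];R=cv2.Rodrigues(c['rvec'])[0];o=-R.T@c['tvec'];d=R.T@np.linalg.inv(c['K'])@[*uv,1];return o+d*(z-o[2])/d[2]
def tri(a,b):
    f=lambda p:np.r_[proj('scene',p)[0]-a,proj('top',p)[0]-b]
    r=least_squares(f,[.8,0,.1]);return r.x,abs(r.fun).max()
def T(p,P): 
    c,s=np.cos(p[2]),np.sin(p[2]);P=np.array(P,float);return np.c_[p[0]+c*P[:,0]-s*P[:,1],p[1]+s*P[:,0]+c*P[:,1],P[:,2]]
E
python3 - <<'E'
from h import *
M=[[.05,.0565,.034],[.05,-.0565,.034],[-.05,-.0565,.034],[-.05,.0565,.034]]
t=np.array([[335,187],[367.4,178.4],[376,206.6],[342.6,216.4]]);s=np.array([[358.75,230.5],[391.25,260.5],[361.25,285.75],[330,253]])
r=least_squares(lambda p:np.r_[(proj('top',T(p,M))-t).ravel(),(proj('scene',T(p,M))-s).ravel()],[.8,-.2,0])
print('dish',r.x,np.round(r.fun,1)); print('grip',T(r.x,[[-.1,0,.037]]))
print('feet',back('scene',(289.25,118),.137),back('scene',(311.75,143),.137))
print('bar',tri((287.5,97.5),(214,184.4)),tri((312,124.5),(258,180)))
a=back('top',(230.1,137.2),.25);b=back('top',(236.5,180.7),.17);print('chute',a,b,np.degrees(np.arctan2(*(a-b)[[1,0]])))
for n,z,uv in(('tape',.024,(227,243)),('bottle',.09,(393,165)),('pailtop',.2,(160,222)),('pailedge',.2,(190,222)),('sand',.03,(407,207)),('lid',0,(275,241))):print(n,back('top',uv,z))
print('wrist',ctrl.calibration('wrist'))
E
```

```text
dish [ 0.58582144 -0.20219757  0.27547765] [ 0.2 -0.6  0.3 -0.3  0.1 -0.2  0.6 -1.4 -0.6 -0.2 -0.4  0.1  0.1  0.2
 -1.1 -0.1]
grip [[ 0.4895919  -0.22939823  0.037     ]]
feet [0.57981829 0.22106893 0.137     ] [0.59690705 0.10464744 0.137     ]
bar (array([0.57984117, 0.22667337, 0.2027026 ]), np.float64(0.4753582344478673)) (array([0.59444824, 0.09868786, 0.20677533]), np.float64(0.4319612517512894))
chute [0.7071511  0.17823461 0.25      ] [0.59870704 0.16859509 0.17      ] 5.07963679532308
tape [0.42457063 0.2166576  0.024     ]
bottle [ 0.68040557 -0.31839995  0.09      ]
pailtop [0.46553317 0.37422989 0.2       ]
pailedge [0.46709251 0.28872521 0.2       ]
sand [ 0.55388887 -0.3737727   0.03      ]
lid [0.43613334 0.06299141 0.        ]
wrist {'K': array([[309.70691629,   0.        , 322.96542386],
       [  0.        , 309.70691629, 203.17301593],
       [  0.        ,   0.        ,   1.        ]]), 'rvec': array([-2.37396758,  1.69649648,  0.22857259]), 'tvec': array([-0.69930672, -0.03003478,  0.39101606])}
```

```bash
python3 -m jog '[0.025,-0.02,0,0.4,-1, 0.025,-0.02,0,0.4,-1, 0.025,-0.02,0,0.4,-1, 0.025,-0.02,0,0.4,-1, 0.025,-0.02,0,0.4,-1, 0.025,-0.02,0,0.4,-1, 0.025,-0.02,0,0.4,-1, 0.025,-0.02,0,0.3,-1]'
python3 -m jog '[0.023,-0.02,0,0,-1, 0.023,-0.02,0,0,-1, 0.023,-0.02,0,0,-1, 0.023,-0.02,0,0,-1, 0.023,-0.02,0,0,-1, 0.023,-0.02,0,0,-1, 0.01,-0.01,0,0,-1, 0,0,0,0,-1]'
cat >> h.py <<'E'
def to(goal,yaw):
    s=ctrl.observe();p=s['ee_pos'];y=s['eef_rot'][2];d=np.array(goal)-p;c,k=np.cos(y),np.sin(y)
    print('t',round(s['time'],2),'pos',p.round(4),'rot',s['eef_rot'].round(4),'F',s['wrist_force'].round(1),'gap',round(s['finger_gap'],3))
    print('tool d mm',np.round(1000*np.array([c*d[0]+k*d[1],k*d[0]-c*d[1],-d[2]]),1),'turn deg',round(-np.degrees(yaw-y),2))
E
python3 - <<'E'
from h import *
to([.4896,-.2294,.33],.2755)
cv2.imwrite('pics/w1.png',ctrl.read_camera('wrist')[:,:,::-1])
E
```

```text
time: 0.9
ee_pos: [0.3698, -0.4483, 0.4045]
eef_rot: [-3.141, 0.0, 0.275]
wrist_force: [0.5, 0.3, -0.4]
finger_gap: 0.998
grip_force: 0.0
time: 1.7
ee_pos: [0.4768, -0.2832, 0.4046]
eef_rot: [-3.141, 0.0, 0.278]
wrist_force: [-0.3, -0.3, -0.5]
finger_gap: 0.998
grip_force: 0.0
t 1.7 pos [ 0.4768 -0.2832  0.4046] rot [-3.1413e+00  3.0000e-04  2.7770e-01] F [-0.3 -0.3 -0.5] gap 0.998
tool d mm [ 27.1 -48.2  74.6] turn deg 0.12
```

View pics/w1.png

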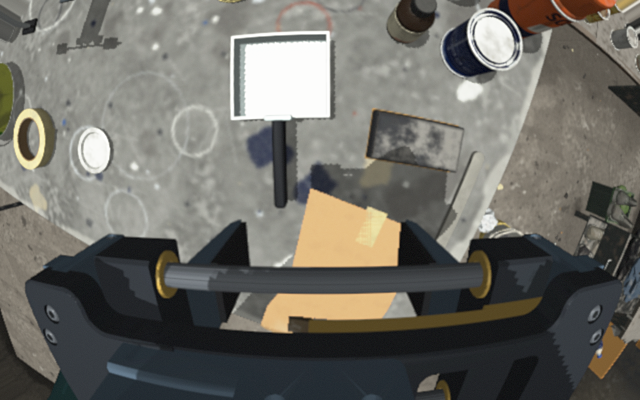

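The wrist view shows the dish rim corners at (231,35), (329,32), (331,118) and (232,118), and the handle from (280,121) to (281,206). I'll refine the dish pose from these and also check the gate, visible at upper left around (90,42).

```bash
cat >> h.py <<'E'
def wback(c,uv,z):
    q=cv2.fisheye.undistortPoints(np.array([[uv]],float),c['K'],np.zeros(4))[0,0]
    R=cv2.Rodrigues(c['rvec'])[0];o=-R.T@c['tvec'];d=R.T@[q[0],q[1],1];return o+d*(z-o[2])/d[2]
E
python3 - <<'E'
from h import *
c=ctrl.calibration('wrist')
P=[wback(c,u,.034) for u in((231,35),(329,32),(331,118),(232,118))];print(np.round(P,4),'centre',np.mean(P,0))
d=(P[0]+P[1]-P[2]-P[3]);print('yaw',np.arctan2(d[1],d[0]))
h=[wback(c,u,.048) for u in((280,121),(281,206))];print(h,np.arctan2(*(h[0]-h[1])[[1,0]]))
to([.4896,-.2294,.209],.2755)
E
python3 -m jog '[0.008,-0.012,0.02,0,-1, 0.008,-0.012,0.02,0,-1, 0.008,-0.012,0.02,0,-1, 0.003,-0.012,0.015,0,-1, 0,0,0,0,-1, 0,0,0,0,-1, 0,0,0,0,-1, 0,0,0,0,-1]'
```

```text
[[ 0.6196 -0.1329  0.034 ]
 [ 0.6483 -0.2421  0.034 ]
 [ 0.5526 -0.2716  0.034 ]
 [ 0.5243 -0.1616  0.034 ]] centre [ 0.58620438 -0.20202535  0.034     ]
yaw 0.2955529980109344
[array([ 0.53472249, -0.21906899,  0.048     ]), array([ 0.44267107, -0.24393311,  0.048     ])] 0.26381542724316054
t 1.75 pos [ 0.4764 -0.284   0.4046] rot [-3.1415e+00  3.0000e-04  2.7710e-01] F [ 0.7 -0.1 -0.8] gap 1.0
tool d mm [ 27.7 -48.9 195.6] turn deg 0.09
time: 2.55
ee_pos: [0.4894, -0.2315, 0.3306]
eef_rot: [3.141, -0.001, 0.275]
wrist_force: [0.5, -0.5, -0.6]
finger_gap: 1.0
grip_force: 0.0
```

```bash
python3 -m jog '[0,0,0.025,0,-1, 0,0,0.025,0,-1, 0,0,0.025,0,-1, 0,0,0.02,0,-1, 0,0,0.015,0,-1, 0,0,0.01,0,-1, 0,0,0.002,0,-1, 0,0,0,0,-1]'
python3 -m jog '[0,0,0,0,0.5, 0,0,0,0,0.8, 0,0,0,0,1, 0,0,0,0,1, 0,0,0,0,1, 0,0,0,0,1, 0,0,0,0,1, 0,0,0,0,1]'
python3 -m jog '[0,0,0,0,1, 0,0,0,0,1, 0,0,-0.003,0,1, 0,0,-0.005,0,1, 0,0,-0.01,0,1, 0,0,-0.01,0,1, 0,0,-0.01,0,1, 0,0,0,0,1]'
python3 - <<'E'
from h import *
to([.4796,.15,.30],.122)
cv2.imwrite('pics/w2.png',np.vstack([ctrl.read_camera('wrist')[:260,:,::-1],ctrl.read_camera('scene')[60:340,:,::-1]]))
E
```

```text
time: 3.35
ee_pos: [0.4894, -0.2309, 0.208]
eef_rot: [3.141, -0.0, 0.276]
wrist_force: [0.1, 0.6, -0.1]
finger_gap: 1.0
grip_force: 0.0
time: 4.15
ee_pos: [0.4893, -0.2306, 0.2077]
eef_rot: [-3.142, 0.0, 0.276]
wrist_force: [-0.6, 0.2, -0.3]
finger_gap: 0.332
grip_force: 0.0
time: 4.95
ee_pos: [0.4897, -0.2309, 0.2475]
eef_rot: [3.14, -0.002, 0.276]
wrist_force: [0.6, -0.1, -1.9]
finger_gap: 0.151
grip_force: 30.0
t 4.95 pos [ 0.4897 -0.2309  0.2475] rot [ 3.1398e+00 -1.9000e-03  2.7570e-01] F [ 0.6 -0.1 -1.9] gap 0.151
tool d mm [  94.  -369.3  -52.5] turn deg 8.81
```

View pics/w2.png

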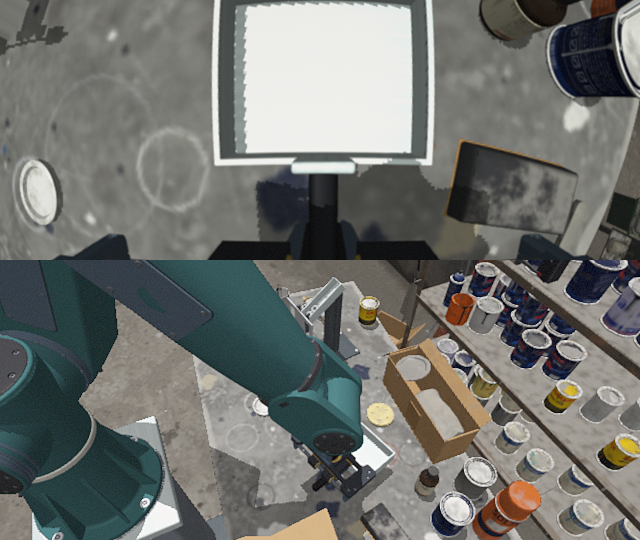

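The grip is firm at 30 N, with an opening of 13.7 mm matching the handle. The dish rim is straight in the view, its front corners at (215,163) and (433,163). I'll carry it low towards the chute.

```bash
python3 -m jog '[0,-0.005,-0.01,0,1, 0.002,-0.012,-0.01,1,1, 0.002,-0.02,-0.01,1.5,1, 0.002,-0.025,-0.008,1.5,1, 0.002,-0.025,0,1.5,1, 0.002,-0.025,0,1.5,1, 0.002,-0.025,0,1.5,1, 0.002,-0.025,0,0.3,1]'
python3 - <<'E'
from h import *
to([.445,.12,.285],.122)
E
```

```text
time: 5.85
ee_pos: [0.4704, -0.068, 0.284]
eef_rot: [-3.141, 0.0, 0.121]
wrist_force: [0.5, -0.1, -0.9]
finger_gap: 0.153
grip_force: 30.0
t 5.85 pos [ 0.4704 -0.068   0.284 ] rot [-3.1414e+00  4.0000e-04  1.2100e-01] F [ 0.5 -0.1 -0.9] gap 0.153
tool d mm [  -2.5 -189.7   -1. ] turn deg -0.06
```

```bash
python3 -m jog '[0,-0.025,0,0,1, 0,-0.025,0,0,1, 0,-0.03,0,0,1, 0,-0.03,0,0,1, 0,-0.025,0,0,1, 0,-0.02,0,0,1, 0,-0.015,0,0,1, 0,-0.005,0,0,1]'
python3 -m jog '[0,0,0,0,1, 0,0,0,0,1, 0,0,0,0,1, 0,0,0,0,1, 0,0,0,0,1, 0,0,0,0,1, 0,0,0,0,1, 0,0,0,0,1]'
python3 - <<'E'
from h import *
to([.4796,.15,.285],.122)
cv2.imwrite('pics/w3.png',np.vstack([ctrl.read_camera('wrist')[:220,:,::-1],cv2.resize(ctrl.read_camera('scene')[70:185,230:420,::-1],(628,380),interpolation=cv2.INTER_CUBIC)[:, :].copy() if 0 else cv2.copyMakeBorder(cv2.resize(ctrl.read_camera('scene')[75:165,260:420,::-1],(640,360),interpolation=cv2.INTER_CUBIC),0,0,0,0,0)]))
E
```

```text
time: 6.65
ee_pos: [0.4491, 0.1056, 0.2839]
eef_rot: [-3.142, 0.0, 0.123]
wrist_force: [-0.6, 0.4, -1.5]
finger_gap: 0.152
grip_force: 30.0
time: 7.45
ee_pos: [0.4496, 0.1044, 0.2837]
eef_rot: [-3.142, 0.0, 0.122]
wrist_force: [0.1, 0.1, -1.8]
finger_gap: 0.153
grip_force: 30.0
t 7.45 pos [0.4496 0.1044 0.2837] rot [-3.1416  0.      0.1221] F [ 0.1  0.1 -1.8] gap 0.153
tool d mm [ 35.3 -41.6  -1.3] turn deg 0.0
```

View pics/w3.png

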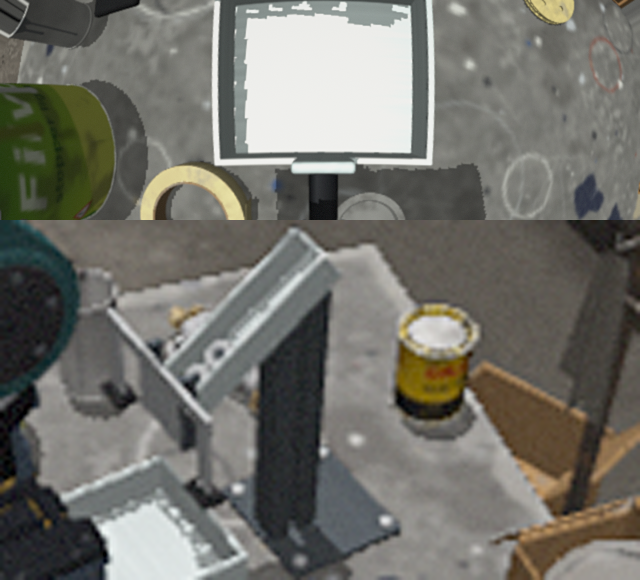

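The scene view confirms the feet at px (289.5,118.8) and (312,143.3), both empty below. The dish's far rim corners are at about (298,135) and (321,159). I'll check that the dish is level and predict where the feet sit relative to it.

```bash
python3 - <<'E'
from h import *
s=ctrl.observe();p=s['ee_pos'];y=.122
o=p[:2]+.1007*np.array([np.cos(y),np.sin(y)])
R=T([*o,y],[[.05,.0565,p[2]-.2078+.034],[.05,-.0565,p[2]-.2078+.034]])
print('rim',R,proj('scene',R))
c=ctrl.calibration('wrist')
F=np.array([wback(c,u,p[2]-.1738) for u in((215,164),(433,164))]);print('front corners',F, 'pred',T([*o,y],[[-.05,.0565,0],[-.05,-.0565,0]]))
for yy in (.10,.122,.145):
  f=lambda q:(proj('scene',T([q[0],q[1],yy],[[0,.0575,.136],[0,-.0575,.136]]))-[[289.4,118.5],[312,143.2]]).ravel()
  r=least_squares(f,[.588,.163]);print(yy,r.x,r.fun.round(1))
E
```

```text
rim [[0.5922721  0.17888286 0.10992837]
 [0.60602393 0.06672276 0.10992837]] [[299.53208491 133.38478967]
 [320.76673218 158.53353475]]
front corners [[0.49519847 0.16655881 0.10992837]
 [0.5090529  0.05387532 0.10992837]] pred [[0.49301538 0.1667131  0.        ]
 [0.5067672  0.054553   0.        ]]
0.1 [0.58885155 0.16226321] [ 1.2 -0.2 -1.1  0.2]
0.122 [0.58878744 0.16224711] [ 0.8 -0.  -0.7  0.1]
0.145 [0.58872394 0.1622303 ] [ 0.3  0.1 -0.3 -0.1]
```

```bash
python3 -m jog '[0,-0.008,0,0,1, 0,-0.01,0,0,1, 0.003,-0.01,0,0,1, 0.009,-0.008,0,0,1, 0.01,-0.005,0,0,1, 0.01,0,0,0,1, 0.004,0,0,0,1, 0,0,0,0,1]'
python3 -m jog '[0,0,-0.002,0,1, 0,0,-0.005,0,1, 0,0,-0.005,0,1, 0,0,-0.003,0,1, 0,0,0,0,1, 0,0,0,0,1, 0,0,0,0,1, 0,0,0,0,1]'
python3 - <<'E'
from h import *
to([.4796,.15,.331],.122)
im=ctrl.read_camera('scene')[75:165,260:420,::-1]
cv2.imwrite('pics/s4.png',cv2.resize(im,(800,450),interpolation=cv2.INTER_CUBIC))
E
```

```text
time: 8.35
ee_pos: [0.481, 0.1494, 0.2836]
eef_rot: [3.142, -0.0, 0.122]
wrist_force: [-0.0, -0.6, -2.2]
finger_gap: 0.152
grip_force: 30.0
time: 9.15
ee_pos: [0.4803, 0.1495, 0.2986]
eef_rot: [3.142, 0.0, 0.122]
wrist_force: [0.7, -0.1, -1.9]
finger_gap: 0.15
grip_force: 30.0
t 9.15 pos [0.4803 0.1495 0.2986] rot [3.1416e+00 2.0000e-04 1.2210e-01] F [ 0.7 -0.1 -1.9] gap 0.15
tool d mm [ -0.6  -0.5 -32.4] turn deg 0.01
```

View pics/s4.png

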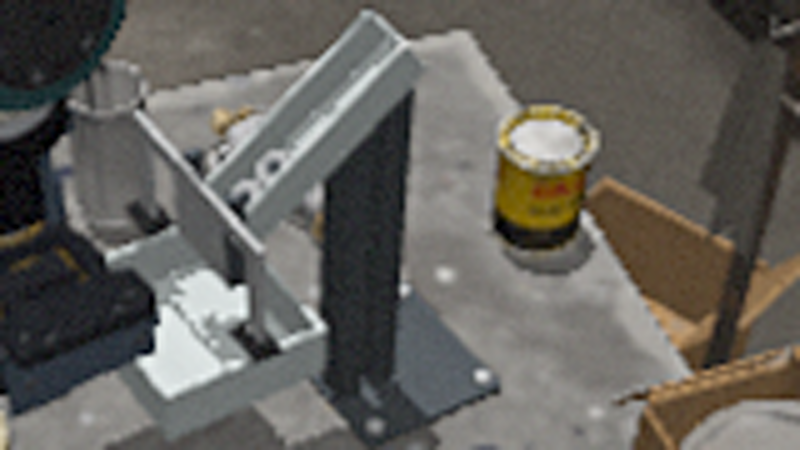

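The near foot is at (255,340) in the crop, just above the near side wall, whose rim runs (165,400) to (325,325). The far foot is at (148,213), next to the far rim. I'll overlay the predicted outlines as a check.

```bash
python3 - <<'E'
from h import *
p=ctrl.observe()['ee_pos'];y=.122;o=p[:2]+.1007*np.array([np.cos(y),np.sin(y)])
S=lambda P:((proj('scene',P)-[260,75])*5).round(0).tolist()
print('dish',o,'rim BL BR FR FL',S(T([*o,y],[[a,b,p[2]-.1738] for a,b in((.05,.0565),(.05,-.0565),(-.05,-.0565),(-.05,.0565))])))
f=[.5888,.1622,y]
im=cv2.imread('pics/s4.png')
for b in(.0575,-.0575):
  print('foot',S(T(f,[[a,b+c,.135] for a,c in((.009,.014),(.009,-.014),(-.009,-.014),(-.009,.014))])))
print('rel',np.array([[np.cos(y),np.sin(y)],[-np.sin(y),np.cos(y)]])@(o-np.array(f[:2])))
E
```

```text
dish [0.58021712 0.16180709] rim BL BR FR FL [[215.0, 208.0], [320.0, 326.0], [160.0, 396.0], [60.0, 270.0]]
foot [[153.0, 199.0], [177.0, 228.0], [149.0, 239.0], [125.0, 210.0]]
foot [[257.0, 321.0], [285.0, 353.0], [256.0, 365.0], [229.0, 333.0]]
rel [-0.0085669   0.00065452]
```

```bash
python3 -m jog '[0,0,-0.003,0,1, 0,0,-0.004,0,1, 0,0,-0.003,0,1, 0,0,-0.003,0,1, 0,0,-0.005,0,1, 0,0,-0.005,0,1, 0,0,-0.005,0,1, 0,0,-0.005,0,1]'
python3 -m jog '[0,0,0,0,1, 0,0,0,0,1, 0,0,0,0,1, 0,0,0,0,1, 0,0,0,0,1, 0,0,0,0,1, 0,0,0,0,1, 0,0,0,0,1]'
python3 - <<'E'
from h import *
to([.4796,.15,.331],.122)
a=cv2.resize(ctrl.read_camera('scene')[75:165,260:420,::-1],(640,360),interpolation=cv2.INTER_CUBIC)
cv2.imwrite('pics/s5.png',np.vstack([a,ctrl.read_camera('wrist')[:220,:,::-1]]))
E
```

```text
time: 10.0
ee_pos: [0.4802, 0.1495, 0.3322]
eef_rot: [-3.142, 0.0, 0.122]
wrist_force: [-0.1, -0.2, -1.6]
finger_gap: 0.153
grip_force: 30.0
time: 10.8
ee_pos: [0.4803, 0.1495, 0.3317]
eef_rot: [-3.142, 0.0, 0.122]
wrist_force: [0.1, 0.2, -2.7]
finger_gap: 0.15
grip_force: 30.0
t 10.8 pos [0.4803 0.1495 0.3317] rot [-3.1416e+00  2.0000e-04  1.2210e-01] F [ 0.1  0.2 -2.7] gap 0.15
tool d mm [-0.6 -0.5  0.7] turn deg 0.01
```

View pics/s5.png

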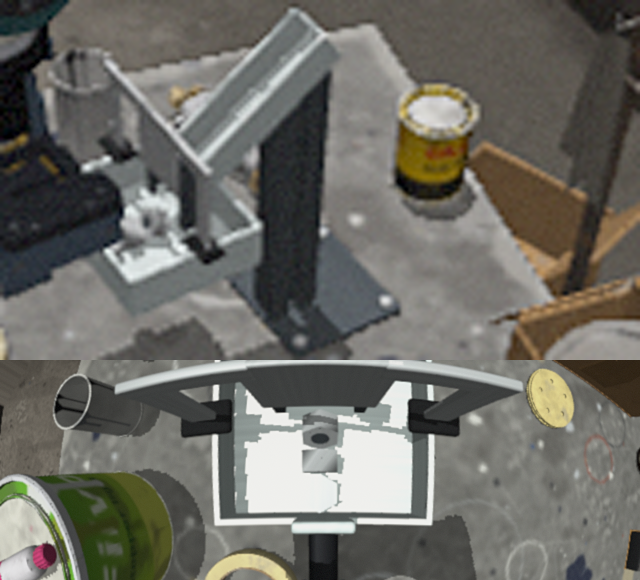

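The chute channel is empty, the gate is level on both rims, and the wrist view shows the plugs in the dish around (320,435–490). Now I'll lower, back out and carry it aside.

```bash
python3 -m jog '[0,0,0.004,0,1, 0,0,0.006,0,1, 0,0,0.008,0,1, 0,0,0.01,0,1, 0,0,0.01,0,1, 0,0,0.008,0,1, 0,0,0.003,0,1, 0,0,0,0,1]'
python3 -m jog '[-0.003,0,0,0,1, -0.006,0,0,0,1, -0.008,0.002,0,0,1, -0.007,0.005,0,0,1, -0.004,0.008,0,0,1, 0,0.012,0,0,1, 0,0.015,0,0,1, 0,0.018,0,0,1]'
python3 -m jog '[0,0.02,0,0,1, 0,0.022,0,0,1, 0,0.024,0,0,1, 0,0.024,0,0,1, 0,0.024,0,0,1, 0,0.024,0,0,1, 0,0.022,0,0,1, 0,0.02,0,0,1]'
python3 -m jog '[0.002,0.018,-0.004,0,1, 0.002,0.014,-0.008,0,1, 0.002,0.01,-0.012,0,1, 0,0.006,-0.015,0,1, 0,0.002,-0.02,0,1, 0,0,-0.02,0,1, 0,0,-0.02,0,1, 0,0,-0.02,0,1]'
python3 -m jog '[0,0,-0.02,0,1, 0,0,-0.015,0,1, 0,0,-0.008,0,1, 0,0,-0.003,0,1, 0,0,0,0,1, 0,0,0,0,1, 0,0,0,0,1, 0,0,0,0,1]'
python3 - <<'E'
from h import *
to([.46,-.1,.44],.122)
a=cv2.resize(ctrl.read_camera('scene')[60:310,230:480,::-1],(360,360),interpolation=cv2.INTER_CUBIC)
w=ctrl.read_camera('wrist')[:230,190:460,::-1]
b=cv2.resize(w,(423,360))
cv2.imwrite('pics/s6.png',np.hstack([a,b]))
E
```

```text
time: 11.7
ee_pos: [0.4802, 0.1495, 0.2822]
eef_rot: [3.141, 0.001, 0.122]
wrist_force: [-0.8, -0.1, -2.0]
finger_gap: 0.151
grip_force: 30.0
time: 12.5
ee_pos: [0.4601, 0.0854, 0.2829]
eef_rot: [3.142, -0.0, 0.122]
wrist_force: [1.3, 0.8, -2.1]
finger_gap: 0.147
grip_force: 30.0
time: 13.3
ee_pos: [0.4817, -0.0941, 0.2829]
eef_rot: [3.141, -0.0, 0.121]
wrist_force: [0.2, 0.1, -2.4]
finger_gap: 0.151
grip_force: 30.0
time: 14.1
ee_pos: [0.4937, -0.1411, 0.4035]
eef_rot: [3.141, -0.001, 0.122]
wrist_force: [0.1, 1.2, -2.0]
finger_gap: 0.155
grip_force: 30.0
time: 14.9
ee_pos: [0.4937, -0.141, 0.4472]
eef_rot: [-3.141, 0.001, 0.122]
wrist_force: [0.1, 0.8, -1.6]
finger_gap: 0.152
grip_force: 30.0
t 14.9 pos [ 0.4937 -0.141   0.4472] rot [-3.1412e+00  9.0000e-04  1.2210e-01] F [ 0.1  0.8 -1.6] gap 0.152
tool d mm [-28.5 -44.8   7.2] turn deg 0.01
```

View pics/s6.png

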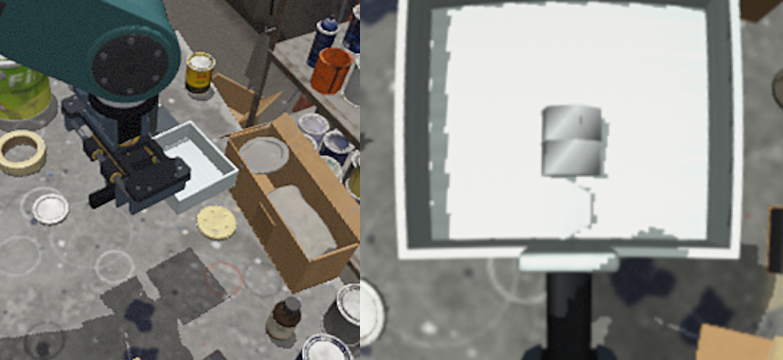

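Two plugs are plainly in the dish at (572,124) and (572,158), and a bright hexagon outline near (575,200) looks like the third. I'll verify with stretched contrast and a top view of the chute.

```bash
python3 - <<'E'
from h import *
w=ctrl.read_camera('wrist')[60:165,240:410,::-1].astype(float)
g=np.clip((w-170)*3,0,255).astype(np.uint8)
t=ctrl.read_camera('top')[110:260,180:330,::-1]
cv2.imwrite('pics/s7.png',np.hstack([cv2.resize(g,(480,296),interpolation=cv2.INTER_NEAREST),cv2.resize(t,(296,296),interpolation=cv2.INTER_CUBIC)]))
print(ctrl.observe()['dq'].round(4))
E
```

```text
[-0.0002 -0.0019  0.0005 -0.0011 -0.0001  0.0012]
```

View pics/s7.png

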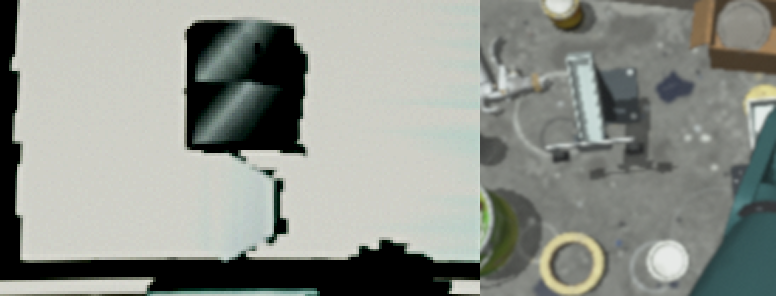

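The third plug lies flat at (240,205) beside the two on edge. The chute is empty and nothing lies around it. Dish underside is at about 0.24 m and still, so I'm handing it in.

```bash
python3 -c "
from cell import ctrl
print(ctrl.finish_job())"
```

```text
the job is handed in; nothing more can be done
None
```

I handed the job in with the dish held level and still, off to the chute's right (the robot's right), its underside about 24 cm above the trolley and all three plugs in it. The dish alone opened the gate, and the whole run took about 15 s.

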